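Load a ribbon reel into its holder and pin it with the axle

ROBOT

A 6-joint arm with a two-finger parallel gripper is mounted at the origin on a cart in front of the work surface, level with it; the furniture and walls round the work are solid. World frame = base frame: x ahead of the robot, y to its left, z up, the work surface at z = 0. Lengths are in m, angles in rad, forces in N, time in s.
With the tool pointing down it reaches from about 0.25 to 0.725 m from the base axis. Payload 4 kg.
Tool frame: the origin (TCP) lies on the centre line of the jaws, within the pads' length; the fingertips stand 17 mm ahead of it and the grasp point (between the pads) lies 2 mm behind it; z points along the fingers, y is the line along which they close (so a half turn about z gives the same grasp; the last joint's range is limited). The gripper opens to 85 mm and grips with 20 to 120 N. Pads are 22 mm wide; open, the fingers measure 114 mm over their backs; the gripper's body (76 mm by 85 mm) begins 54 mm behind the grasp point. The pads swing forward as they close: fully open they stand 13 mm farther back than shut.
Start: joints at [-1.348, 0.241, 0.005, 1.335, 0, 1.571], TCP at [0.11, -0.488, 0.218] pointing down, gripper open.
Joint ranges: [-2.72, 2.72], [-1.05, 1.87], [-1.09, 1.28], [-1.99, 2.15], [-1.42, 1.44], [-3.14, 3.14]. Speed limits (rad/s): [2.79, 2.79, 3.14, 3.14, 3.14, 3.14].

INTERFACE

Orientations are given as a unit quaternion [x, y, z, w].
In Python, from workcell import get_obs, imaging, order gives the robot as it stands.
- The arm moves only by the tool apply_moves, never from a script. Its argument "targets" is a list that holds one entry, the list of rows, each a list of 5 numbers: the shift along the world's x, y, z in units of 40 mm (1.0 is 40 mm), then the turn about the world's z in degrees, then the gripper command: -1 is shut, 1 is fully open, values between are in proportion. In form: [[[dx, dy, dz, turn, fingers], ...]]. A call has 1 to 8 rows; each row shifts and turns the commanded pose from where the row before left it; what a row does not reach is not made up. A row lasts 1/12 s, in which the tool goes at most 41.7 mm and 7.16 degrees, less where a joint would pass 70% of its speed; a pose out of reach is approached as far as the arm can. A call is refused whole if a number of a shift passes 1 or a number of a turn 7.16, either way. A call with a gripper value outside its range is refused whole. The fingers move at their own pace and stop on an object; the grip force is fixed at half the most. Time passes only in rows, so rows that do not move let the fingers close. It gives the time, the measured TCP pose, the force, the opening and the grip force at its end, in the units of the state.
- get_obs(): the state, without advancing time (a new reading comes with each control period).
- imaging.camera(name): name is "side" or "top"; returns (picture, depth): 400x640x3 uint8, blue, green, red; 400x640 float32, m along the optical axis (not along the pixel's ray), 0 where there is no reading.
- imaging.get_calibration(name): a dict with "camera_matrix" (3x3 intrinsics, pixels), "k1" (the pictures are not rectified: a ray, as slopes to the right and down, at radius r is drawn at 1 + k1 r^2 times it, then the intrinsics apply), "eye" and "rotation" of the camera in the world. Camera axes: x right, y down, z forward; pixel columns grow to the right and rows downward; lengths in m; the calibration is good to about 2 mm. A picture is of the moment at which its call begins. get_calibration takes no time and is no camera call.
- order.job_done(): hands the job in; it is judged then, once.
The state is a dict: "clock": time; "joint_pos": joint angles; "joint_vel": joint speeds; "tau": joint torques, N m; "eef_pos": TCP position; "tool_rot": TCP orientation; "ft_force": force on the tool from outside, world axes, zero at the start; "ft_torque": the same for the moment, N m; "grip_width": finger opening in m; "grasp_force": force on a finger pad.
Only numpy, scipy, OpenCV 4.12 (cv2) and the standard library are available. Lean on these libraries where they do the work, as an engineer would, in place of code of your own. Each camera call takes 0.05 s, during which the arm holds its last target. There are 200 camera calls.

TASK

The reel in the ribbon holder has run out: push the full reel that stands on the holder's wooden foot into the fork until it is up against its stops, with its bore in line with the eyes of the fork. Then draw the axle pin out of the empty reel, thread it down through the upper eye, the reel and the lower hole, press it fully home past the spring catch so that its collar sits down on the upper eye, and let go. Leave the pen, the cards, the box cutter and the date stamp where they are.

Things in the scene. Friction and masses are not known exactly. Their poses are not given: they have to be found in the camera images.
- ribbon_holder: Ribbon holder, fixed to the counter: dark wooden foot 150 mm (its x) by 110 mm (its y) by 20 mm high, with a steel fork bracket on it, open towards its -x end and nowhere taller than 61 mm above the counter. The bracket's upright back plate has its face at x = +63 mm; an arm runs from its top in -x to the upper eye. Origin: centre of the foot's underside, on the counter; z up.
- axle_hole (a point): Centre of the hole of the upper eye, level with the eye's top face: 61 mm above the counter, at x = +25 mm, y = 0 of the holder, whose axes it shares. The eye is a steel ring 28 mm in outer diameter and 8 mm thick (underside 53 mm above the counter); hole 12 mm, right through.
- lower_hole (a point): Mouth of the lower hole in the top of the wooden foot, straight below the upper eye, 20 mm above the counter. 11.6 mm wide, 15 mm deep. Two hidden spring balls just below the mouth catch the axle's nose: let go there, it stops with its collar 2 to 6 mm above the upper eye; a downward push of about 8 N (more does no harm) takes it home.
- stop_posts (a point): Midpoint between the feet of the two upright stop posts (each 8 mm thick, 26 mm tall, at y = +27 and -27 mm of the holder, 21 mm behind the axis of the eyes). A reel pushed in the holder's +x against both posts lies with its bore within about 2.5 mm of that axis, and the tapered nose of the axle centres it the rest of the way.
- ribbon_reel: The full reel, loose, about 60 g: two cardboard flanges 60 mm in diameter and 2 mm thick, grey ribbon wound between them to 52 mm, 28 mm high in all, 12.4 mm bore right through. It stands flat on the holder's foot in front of the fork (underside 20 mm above the counter) and fits under the upper eye with 5 mm of air. Origin: centre of its underside; z along the bore.
- axle: The axle, a loose turned steel pin, 90 g, 83 mm long: 6 mm tapered nose (6 mm wide at the tip), 10 mm shank up to 55 mm from the tip, a collar 25 mm wide and 3 mm thick, then a dark knurled head 18 mm in diameter and 25 mm tall. Origin: centre of the tip; z towards the head. It starts upright, tip on the counter, in the bore of the empty reel (head 58 to 83 mm above the counter).
- axle_shoulder (a point): Centre of the underside of the axle's collar, 55 mm from the tip; fully home it rests on the top face of the upper eye.
- empty_reel: The used-up reel, loose, 40 g: same flanges, 28 mm height and bore, but a bare cardboard core of 22 mm diameter. It stands flat on the counter round the axle, to the left of the holder; origin at the centre of its underside. It may shift and is not needed any more.
- ball_pen: Pen, 137 mm long, lying along the front edge of the counter right of the holder; origin on its underside. Bystander.
- card_stack: Stack of visiting cards 55 x 85 x 14 mm, behind the empty reel; origin at the centre of its underside. Bystander.
- date_stamp: Date stamp, 26 x 55 mm foot, 71 mm tall with a wooden grip, left of the cards; origin at the centre of its underside. Bystander.
- box_cutter: Box cutter, 168 x 20 x 17 mm, lying along the front edge of the counter at the far left; origin at the centre of its underside. Bystander.
There are look-alikes about, which are no part of the job. Several things have the shape of the ribbon_holder; the one meant has the colours described above.

How it is judged:
By the outcome, as a careful person would: the job done as asked, in the order asked, and still so for the second after the job is handed in, with the robot touching nothing.
It also fails if it takes over 72 s, if anything falls off the work surface, if the arm or the gripper's body presses on something with over 40 N, if the wrist force passes 120 N, or if a joint passes its speed limit or range.

## Working session

There is one attempt and no reset: what is moved stays moved. The work goes in short steps, Python scripts to look and compute and a tool call to move; the robot and the scene stay as the last step left them, time stands still between calls to the robot, and variables do not carry over. Pictures are saved under pics/ and viewed, at most 10 in all, crops included, and the job is handed in when it is done.

Besides the shell and the picture viewer there is one more tool, called after "Emit:" as name(argument=value, ...) on one line, values as JSON. apply_moves: Moves the arm, as the interface text tells. Its arguments: {"type":"object","properties":{"targets":{"type":"array","items":{"type":"array","items":{"type":"array","items":{"type":"number"}}}}},"required":["targets"]}

```bash
mkdir -p pics; cat > h.py <<'E'
import numpy as np, cv2
from workcell import get_obs, imaging, order
def world(name, depth, u, v):
    c=imaging.get_calibration(name); K=np.array(c["camera_matrix"]); 
    u=np.atleast_1d(u).astype(float); v=np.atleast_1d(v).astype(float)
    d=depth[v.astype(int),u.astype(int)]
    p=rays(c,u,v)
    P=np.c_[p*d[:,None],d]
    return P@np.array(c["rotation"]).T+np.array(c["eye"])
def rays(c,u,v):
    K=np.array(c["camera_matrix"]); 
    x=np.c_[(u-K[0,2])/K[0,0],(v-K[1,2])/K[1,1]]; s=x.copy()
    for _ in range(20): s=x/(1+c["k1"]*(s**2).sum(1,keepdims=True))
    return s
def cloud(name,depth):
    v,u=np.mgrid[0:400,0:640]
    return world(name,depth,u.ravel(),v.ravel()).reshape(400,640,3)
E
python3 - <<'E'
from h import *
for n in("top","side"):
    i,d=imaging.camera(n); cv2.imwrite(f"pics/{n}0.png",i); np.save(f"{n}0.npy",d)
    c=imaging.get_calibration(n); print(n,c)
print(get_obs())
E
```

```text
top {'camera_matrix': array([[402.88162907,   0.        , 312.15275081],
       [  0.        , 402.88162907, 197.66262741],
       [  0.        ,   0.        ,   1.        ]]), 'k1': -0.0797506006264804, 'eye': array([0.50214405, 0.17874994, 1.24839091]), 'rotation': array([ 0.70653778, -0.70652904,  0.03059552, -0.02617229])}
side {'camera_matrix': array([[361.84633945,   0.        , 318.71370642],
       [  0.        , 361.84633945, 200.69051073],
       [  0.        ,   0.        ,   1.        ]]), 'k1': -0.027222140463492108, 'eye': array([0.15302124, 0.7843477 , 0.59579223]), 'rotation': array([-0.28660181,  0.83612536, -0.44552076,  0.14235535])}
{'clock': 0.1, 'joint_pos': array([-1.34797052e+00,  2.41350221e-01,  3.84191651e-03,  1.33523127e+00,
       -2.80950642e-05,  1.57079617e+00]), 'joint_vel': array([ 1.02805634e-03, -1.77887659e-03,  3.27334008e-03,  1.04111676e-03,
        3.00027905e-04,  2.09749101e-05]), 'tau': array([ 7.54721405e-04, -3.73138404e+01,  2.53009880e+01,  1.08632739e-02,
        1.78725525e-06,  5.17276355e-08]), 'eef_pos': array([ 0.11034919, -0.48704303,  0.21728925]), 'tool_rot': array([ 9.93799520e-01,  1.11182594e-01, -1.21987725e-04, -9.64035678e-04]), 'ft_force': array([-0.55913559, -0.83734339,  0.93847395]), 'ft_torque': array([ 0.08330163,  0.02410701, -0.01235826]), 'grasp_force': 0.0, 'grip_width': 0.0857814595927663}
```

View pics/top0.png

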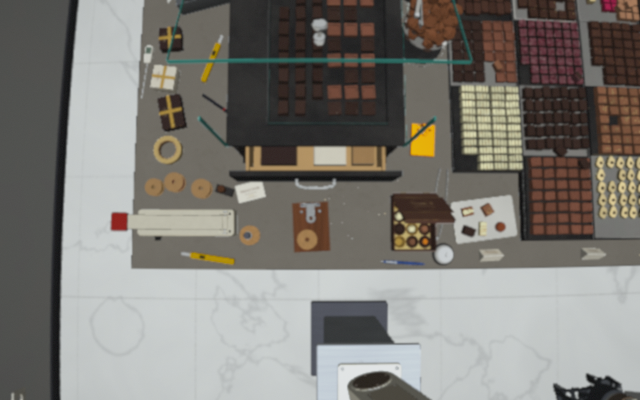

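View pics/side0.png

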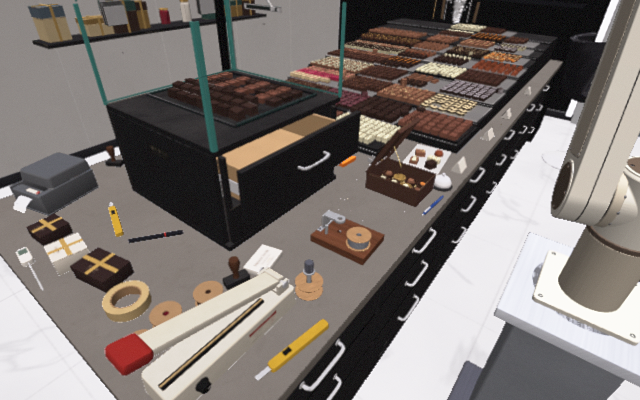

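The top view shows a dark wooden foot at (311,227) with the fork near (311,211) and the full reel at (307,239). The empty reel with the axle is at (249,235), the cards at (249,191), the stamp at (225,189), the cutter at (208,258) and the pen at (403,263). A drawer stands open behind the holder at (315,175). In the side view the holder is at (347,238) and the axle at (308,280). I'll enlarge both to confirm which is which.

```bash
cat >> h.py <<'E'
from scipy.spatial.transform import Rotation as R
_g=imaging.get_calibration
class _I:
    camera=staticmethod(imaging.camera)
    @staticmethod
    def get_calibration(n):
        c=dict(_g(n)); q=np.array(c["rotation"]); c["rotation"]=R.from_quat(q).as_matrix() if q.size==4 else q; return c
imaging=_I
def pix(name,P):
    c=imaging.get_calibration(name); p=(np.atleast_2d(P)-c["eye"])@c["rotation"]; s=p[:,:2]/p[:,2:]
    s=s*(1+c["k1"]*(s**2).sum(1,keepdims=True)); K=c["camera_matrix"]
    return np.c_[s[:,0]*K[0,0]+K[0,2],s[:,1]*K[1,1]+K[1,2]]
E
python3 - <<'E'
from h import *
t=cv2.imread("pics/top0.png"); s=cv2.imread("pics/side0.png")
a=cv2.resize(t[170:280,225:345],None,fx=5,fy=5,interpolation=cv2.INTER_CUBIC)[:, :400+200]
b=cv2.resize(s[200:310,280:400],None,fx=5,fy=5,interpolation=cv2.INTER_CUBIC)
m=np.hstack([a,b]); m=cv2.resize(m,(800,int(m.shape[0]*800/m.shape[1]))); cv2.imwrite("pics/crop1.png",m)
for n in("top","side"):
    d=np.load(n+"0.npy"); C=cloud(n,d); np.save(n+"C.npy",C)
C=np.load("topC.npy")
for u,v in [(307,239),(311,211),(249,235),(280,240),(315,178),(315,184),(330,230),(280,258)]: print(u,v,C[v,u].round(4))
E
```

```text
307 239 [0.475  0.1867 0.0168]
311 211 [0.5583 0.1747 0.0594]
249 235 [0.4878 0.3542 0.0797]
280 240 [ 0.4714  0.2704 -0.004 ]
315 178 [0.6393 0.1646 0.1918]
315 184 [0.6452 0.1621 0.0014]
330 230 [5.023e-01 1.158e-01 5.000e-04]
280 258 [0.4165 0.2697 0.0024]
```

View pics/crop1.png

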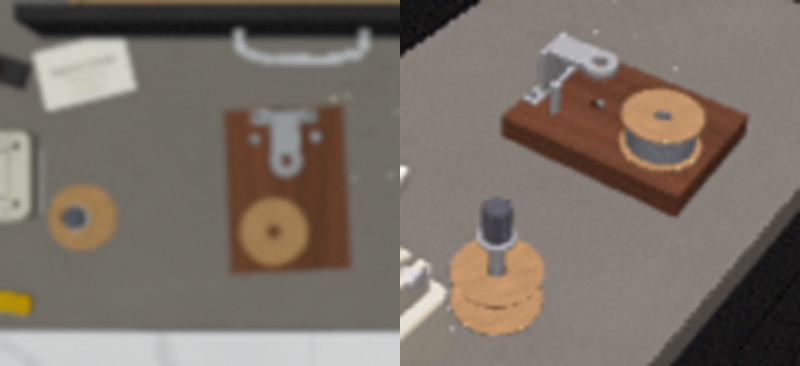

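The enlarged crop shows one holder with a dark wooden foot and steel fork. It's at top (311,227) and is the only thing that fits the description. The full grey reel (not yet in the fork) is at (307,239), and the bare-core empty reel with the knurled axle is at (249,235). The three loose brown discs at (153,187), (174,181) and (201,187) are look-alikes. Next I measure poses.

```bash
cat >> h.py <<'E'
def onplane(name,u,v,z):
    c=imaging.get_calibration(name); s=rays(c,np.atleast_1d(u).astype(float),np.atleast_1d(v).astype(float))
    D=np.c_[s,np.ones(len(s))]@c["rotation"].T; e=np.array(c["eye"]); z=np.asarray(z,float)
    return e+D*((z-e[2])/D[:,2])[:,None]
E
cat > m.py <<'E'
from h import *
t=cv2.imread("pics/top0.png"); 
x0,y0,w,h=225,170,120,110
f=6
T=cv2.resize(t[y0:y0+h,x0:x0+w],None,fx=f,fy=f,interpolation=cv2.INTER_CUBIC).astype(int)
B,G,Rr=T[...,0],T[...,1],T[...,2]
uv=lambda c:((c[:,0]+.5)/f-.5+x0,(c[:,1]+.5)/f-.5+y0)
for q in [(311,225),(320,240),(300,239),(335,230),(311,211),(249,230),(246,235),(249,235)]: print(q,t[q[1],q[0]])
def comp(m,u,v):
    n,l,s,c=cv2.connectedComponentsWithStats(m.astype(np.uint8)); k=l[int((v-y0+.5)*f),int((u-x0+.5)*f)]
    return (l==k).astype(np.uint8)
# foot + flange: reddish
sat=(Rr-B)
foot=comp(sat>35,325,235)
cs=max(cv2.findContours(foot,0,1)[0],key=cv2.contourArea)[:,0,:]
P=onplane("top",*uv(cs),0.02)
r=cv2.minAreaRect((P[:,:2]*1000).astype(np.float32)); print("foot",r)
fl=comp((Rr>125)&(sat>50),300,239); c=max(cv2.findContours(fl,0,1)[0],key=cv2.contourArea)[:,0,:]
P=onplane("top",*uv(c),.048); print("reel",cv2.minEnclosingCircle((P[:,:2]*1000).astype(np.float32)),cv2.fitEllipse((P[:,:2]*1000).astype(np.float32)))
fl=comp((Rr>115)&(sat>40),252,230); c=max(cv2.findContours(fl,0,1)[0],key=cv2.contourArea)[:,0,:]
P=onplane("top",*uv(c),.028); print("empty",cv2.fitEllipse((P[:,:2]*1000).astype(np.float32)))
dk=comp(((Rr+G+B)/3<85),246,235); ys,xs=np.nonzero(dk); c=np.c_[xs,ys]
P=onplane("top",*uv(c),.083); print("head",len(c),P.mean(0),np.ptp(P,0))
E
python3 m.py
```

```text
(311, 225) [43 62 99]
(320, 240) [36 56 89]
(300, 239) [ 82 125 161]
(335, 230) [100 108 111]
(311, 211) [153 152 147]
(249, 230) [ 88 126 158]
(246, 235) [94 84 81]
(249, 235) [80 77 75]
foot ((513.079833984375, 175.56268310546875), (148.3280029296875, 108.11873626708984), 2.589815855026245)
reel ((475.1844482421875, 187.70860290527344), 30.79827308654785) ((475.31597900390625, 187.77662658691406), (59.92292404174805, 60.305423736572266), 0.0848817378282547)
empty ((487.55072021484375, 361.1014404296875), (60.01923370361328, 63.12126541137695), 4.939737319946289)
head 388759 [0.50260997 0.25901511 0.083     ] [3.17983691e-01 3.50592119e-01 4.44089210e-16]
```

```bash
cat >> m.py <<'E'
print("eye guess", onplane("top",310.6,218,.061), pix("top",[.5381,.1767,.061]), pix("side",[.5381,.1767,.061]))
t2=t.astype(int); print((t2[228:243,240:256].mean(2)).astype(int)); print((t2[228:243,240:256,2]-t2[228:243,240:256,0]))
s=cv2.imread("pics/side0.png"); s2=s.astype(int); print("side"); print(s2[258:276,298:320].mean(2).astype(int)); print(s2[216:228,318:332].mean(2).astype(int))
print(t2[211:226,302:320].mean(2).astype(int))
E
python3 m.py | tail -n +9; python3 - <<'E'
from h import *
for z in (.083,.07,.0): print(pix("side",[.4876,.361,z]),pix("top",[.4876,.361,z]))
for a,b in [(-75,-55),(-75,55),(75,55),(75,-55)]:
    y=np.radians(2.59); print(pix("side",[.5131+(a*np.cos(y)-b*np.sin(y))/1000,.1756+(a*np.sin(y)+b*np.cos(y))/1000,.02]))
E
```

```text
foot ((513.079833984375, 175.56268310546875), (148.3280029296875, 108.11873626708984), 2.589815855026245)
reel ((475.1844482421875, 187.70860290527344), 30.79827308654785) ((475.31597900390625, 187.77662658691406), (59.92292404174805, 60.305423736572266), 0.0848817378282547)
empty ((487.55072021484375, 361.1014404296875), (60.01923370361328, 63.12126541137695), 4.939737319946289)
head 388759 [0.50260997 0.25901511 0.083     ] [3.17983691e-01 3.50592119e-01 4.44089210e-16]
eye guess [[0.53760597 0.17589272 0.061     ]] [[310.32593233 217.83221035]] [[340.09502701 216.7813039 ]]
[[108 112 116 120 121 121 121 121 121 122 122 123 124 125 125 122]
 [110 117 121 122 123 123 122 122 121 122 122 121 123 123 124 123]
 [114 121 124 124 123 125 126 126 126 124 123 121 121 121 122 122]
 [116 121 123 122 121 121 121 123 125 126 125 123 122 121 121 121]
 [116 120 121 118 113 108 105 103 107 116 124 126 122 120 120 120]
 [116 119 117 110 101  95  90  87  86  95 114 125 123 120 120 122]
 [119 119 113 102  92  88  88  85  80  82 107 127 125 120 121 123]
 [119 120 112  98  88  87  86  86  79  77 102 1
[... 4610 characters left out ...]
120  92  68  63  64  64]
 [ 71  71  70  72  91 114 133 140 139 137 135 124 103  76  63  63  64  64]
 [ 71  69  70  69  76  92 107 118 123 122 113  99  80  66  60  62  63  65]
 [ 71  71  71  68  69  72  80  88  94  93  85  74  65  60  62  63  63  64]
 [ 71  70  70  70  66  68  67  69  71  72  69  64  61  60  61  62  64  64]
 [ 71  70  70  68  69  66  65  64  65  68  67  63  62  61  62  63  64  64]]
[[309.68515816 259.88583135]] [[246.47412652 235.06553771]]
[[309.66548485 264.53325131]] [[247.16919703 235.01124464]]
[[309.56722841 288.03286211]] [[250.66403988 234.73801719]]
[[384.6161948  233.28414957]]
[[363.39477566 257.91332404]]
[[310.57982728 233.57823573]]
[[334.38846826 212.56039406]]
```

Emit:
apply_moves(targets=[[[0.4,0.82,0,-1.3,-0.05],[0.4,0.82,0,-1.3,-0.05],[0.4,0.82,0,-1.3,-0.05],[0.4,0.82,0,-1.3,-0.05],[0.4,0.82,0,-1.3,-0.05],[0.4,0.82,0,-1.3,-0.05],[0.4,0.82,0,-1.3,-0.05],[0.4,0.82,0,-1.1,-0.05]]])

```text
clock: 0.77
eef_pos: [0.2385, -0.2234, 0.2178]
tool_rot: [1.0, 0.021, -0.0, -0.0]
ft_force: [1.0, -0.3, 0.3]
grip_width: 0.0405
grasp_force: 0.0
```

```bash
python3 -c "
from h import *
o=get_obs();print(o['joint_pos'].round(3),o['eef_pos'].round(4),R.from_quat(o['tool_rot']).as_matrix().round(3),o['grip_width'],o['clock'])"
```

```text
[-0.753 -0.107 -0.373  1.305  0.     2.346] [ 0.2385 -0.2234  0.2178] [[ 0.999  0.043 -0.   ]
 [ 0.043 -0.999  0.   ]
 [-0.    -0.    -1.   ]] 0.040503116078013664 0.7667
```

Emit:
apply_moves(targets=[[[0.307,0.641,0,7.15,-0.05],[0.307,0.641,0,7.15,-0.05],[0.307,0.641,0,7.15,-0.05],[0.307,0.641,0,7.15,-0.05],[0.307,0.641,0,7.15,-0.05],[0.307,0.641,0,7.15,-0.05],[0.307,0.641,0,7.15,-0.05],[0.307,0.641,0,7.15,-0.05]]])

```text
clock: 1.43
eef_pos: [0.3367, -0.0187, 0.2179]
tool_rot: [0.865, 0.501, -0.0, -0.0]
ft_force: [0.4, -0.5, 0.5]
grip_width: 0.0406
grasp_force: 0.0
```

Emit:
apply_moves(targets=[[[0.307,0.641,0,7.15,-0.05],[0.307,0.641,0,7.15,-0.05],[0.307,0.641,0,7.15,-0.05],[0.307,0.641,0,7.15,-0.05],[0.307,0.641,0,7.15,-0.05],[0.307,0.641,0,7.15,-0.05],[0.307,0.641,0,7.15,-0.05],[0.307,0.641,0,7.15,-0.05]]])

```text
clock: 2.1
eef_pos: [0.4349, 0.1863, 0.2176]
tool_rot: [0.52, 0.854, -0.0, -0.0]
ft_force: [0.5, -0.3, 0.8]
grip_width: 0.0405
grasp_force: 0.0
```

Emit:
apply_moves(targets=[[[0,0,-0.3,7.15,-0.05],[0,0,-0.3,7.15,-0.05],[0,0,-0.3,7.15,-0.05],[0,0,-0.3,7.15,-0.05],[0,0,-0.3,7.15,-0.05],[0,0,-0.3,7.15,-0.05],[0,0,-0.3,7.15,-0.05],[0,0,-0.3,7.15,-0.05]]])

```text
clock: 2.77
eef_pos: [0.4345, 0.1848, 0.1211]
tool_rot: [0.048, 0.999, -0.0, -0.0]
ft_force: [0.1, 0.6, 0.2]
grip_width: 0.0404
grasp_force: 0.0
```

Emit:
apply_moves(targets=[[[0,0,-0.2,7.15,-0.05],[0,0,-0.2,1.25,-0.05],[0,0,0,0,-0.05]]])

```text
clock: 3.02
eef_pos: [0.4335, 0.1844, 0.1042]
tool_rot: [-0.021, 1.0, -0.001, -0.002]
ft_force: [0.0, 0.1, 0.1]
grip_width: 0.0407
grasp_force: 0.0
```

Emit:
apply_moves(targets=[[[0,0.03,-0.5,0,-0.05],[0,0,-0.5,0,-0.05],[0,0,-0.4,0,-0.05],[0,0,-0.1,0,-0.05],[0,0,0,0,-0.05],[0,0,0,0,-0.05]]])

```text
clock: 3.52
eef_pos: [0.4354, 0.1864, 0.0467]
tool_rot: [-0.022, 1.0, 0.0, 0.0]
ft_force: [1.1, -0.0, -0.3]
grip_width: 0.0406
grasp_force: 0.0
```

```bash
python3 - <<'E'
from h import *
s,_=imaging.camera("side"); t,_=imaging.camera("top")
a=cv2.resize(s[150:290,290:450],(600,525),interpolation=cv2.INTER_CUBIC)
cv2.imwrite("pics/c2.png",a)
E
```

```text
(no output)
```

View pics/c2.png

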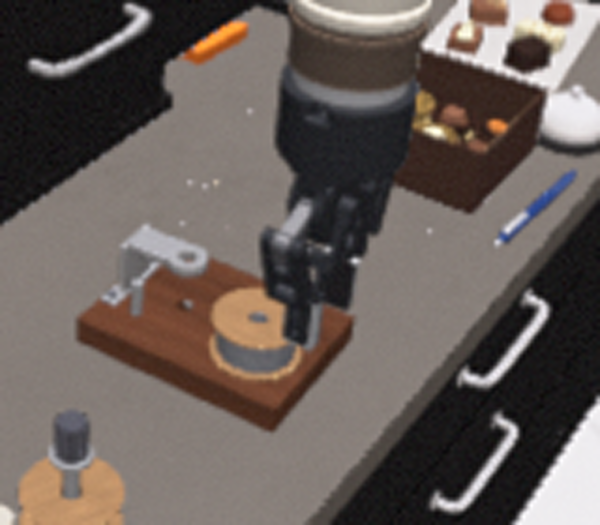

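The fingers stand just behind the full reel (crop ~(300,310)) with nothing touched. Next I feel for the foot's surface.

Emit:
apply_moves(targets=[[[0,0,-0.1,0,-0.05],[0,0,-0.05,0,-0.05],[0,0,0,0,-0.05]]])

```text
clock: 3.87
eef_pos: [0.4349, 0.1861, 0.0401]
tool_rot: [-0.022, 1.0, -0.0, 0.0]
ft_force: [0.6, -0.1, -0.2]
grip_width: 0.0405
grasp_force: 0.0
```

Emit:
apply_moves(targets=[[[0,0,-0.05,0,-0.05],[0,0,0,0,-0.05]]])

```text
clock: 4.03
eef_pos: [0.4348, 0.1861, 0.0379]
tool_rot: [-0.022, 1.0, -0.0, -0.0]
ft_force: [-0.1, -0.0, -0.2]
grip_width: 0.0402
grasp_force: 0.0
```

Emit:
apply_moves(targets=[[[0,0,-0.03,0,-0.05],[0,0,0,0,-0.05]]])

```text
clock: 4.2
eef_pos: [0.4348, 0.1861, 0.0367]
tool_rot: [-0.022, 1.0, -0.0, -0.0]
ft_force: [0.1, -0.2, 0.6]
grip_width: 0.0403
grasp_force: 0.0
```

Emit:
apply_moves(targets=[[[0,0,-0.03,0,-0.05],[0,0,0,0,-0.05]]])

```text
clock: 4.37
eef_pos: [0.4349, 0.1861, 0.0355]
tool_rot: [-0.022, 1.0, -0.0, -0.0]
ft_force: [-0.3, -0.3, 0.4]
grip_width: 0.0407
grasp_force: 0.0
```

Emit:
apply_moves(targets=[[[0,0,-0.03,0,-0.05],[0,0,0,0,-0.05]]])

```text
clock: 4.53
eef_pos: [0.4349, 0.1862, 0.0343]
tool_rot: [-0.022, 1.0, -0.0, -0.0]
ft_force: [0.5, 0.2, -0.1]
grip_width: 0.0408
grasp_force: 0.0
```

Emit:
apply_moves(targets=[[[0,0,-0.03,0,-0.05],[0,0,0,0,-0.05]]])

```text
clock: 4.7
eef_pos: [0.4348, 0.1861, 0.0331]
tool_rot: [-0.022, 1.0, -0.0, -0.0]
ft_force: [-0.1, -0.5, 0.1]
grip_width: 0.0407
grasp_force: 0.0
```

Emit:
apply_moves(targets=[[[0,0,-0.03,0,-0.05],[0,0,0,0,-0.05]]])

```text
clock: 4.87
eef_pos: [0.4348, 0.1862, 0.0319]
tool_rot: [-0.022, 1.0, -0.0, -0.0]
ft_force: [0.3, 0.3, 0.0]
grip_width: 0.0407
grasp_force: 0.0
```

Emit:
apply_moves(targets=[[[0,0,-0.03,0,-0.05],[0,0,0,0,-0.05]]])

```text
clock: 5.03
eef_pos: [0.4349, 0.1862, 0.0307]
tool_rot: [-0.022, 1.0, -0.0, -0.0]
ft_force: [-0.4, -0.2, 0.8]
grip_width: 0.0407
grasp_force: 0.0
```

Emit:
apply_moves(targets=[[[0,0,-0.03,0,-0.05],[0,0,0,0,-0.05]]])

```text
clock: 5.2
eef_pos: [0.4349, 0.1861, 0.0295]
tool_rot: [-0.022, 1.0, -0.0, -0.0]
ft_force: [0.4, -0.3, 0.4]
grip_width: 0.0405
grasp_force: 0.0
```

```bash
python3 - <<'E'
from h import *
s,_=imaging.camera("side")
cv2.imwrite("pics/c3.png",cv2.resize(s[205:265,330:410],(800,600),interpolation=cv2.INTER_CUBIC))
for P in ([.4238,.2062,.02],[.4458,.2062,.02],[.4458,.2062,.012]): print((pix("side",P)[0]-[330,205])*10)
E
```

```text
[424.83380332 502.09872662]
[343.88295613 462.38840567]
[340.8759163  487.62048364]
```

View pics/c3.png

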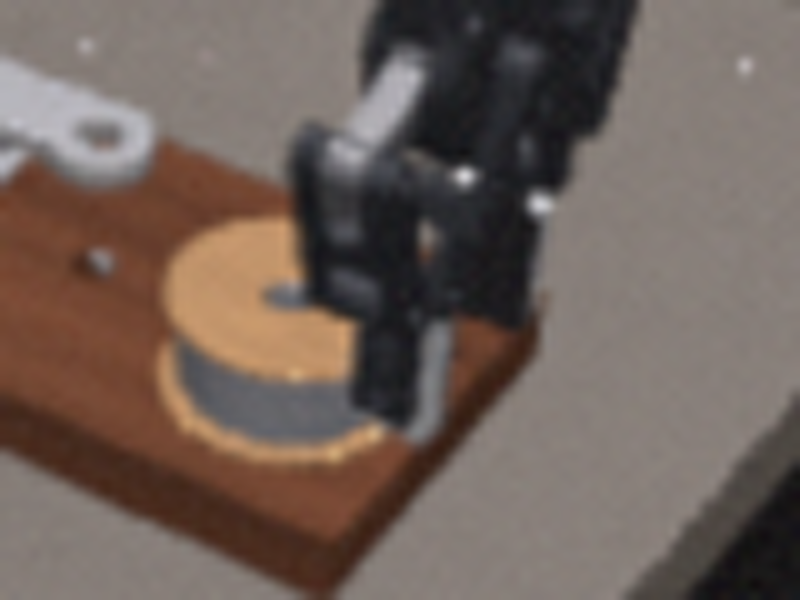

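The pad's lower end shows at crop (425,440). It looks higher than the TCP reading implies, so I check it by depth.

```bash
python3 - <<'E'
from h import *
s,d=imaging.camera("side"); C=cloud("side",d)
for u,v in [(368,244),(370,243),(372,246),(372,240),(373,238),(373,246),(373,247),(373,249),(350,248),(375,240),(355,230),(365,250),(345,225)]: print(u,v,s[v,u],C[v,u].round(4))
print(get_obs()['eef_pos'],pix("side",[.4753,.1878,.048]),pix("side",[.4752,.1878,.02]))
E
```

```text
368 244 [44 38 40] [0.4333 0.2173 0.0568]
370 243 [34 29 28] [0.4276 0.2197 0.0645]
372 246 [120 117 117] [0.4242 0.2145 0.0539]
372 240 [95 93 94] [0.4262 0.2144 0.0705]
373 238 [117 115 116] [0.4253 0.2125 0.0755]
373 246 [118 115 115] [0.4228 0.2123 0.0531]
373 247 [103 104 106] [0.4231 0.2108 0.0489]
373 249 [31 42 62] [0.4379 0.1779 0.0115]
350 248 [ 96 134 178] [0.4777 0.2196 0.0218]
375 240 [58 67 96] [0.4471 0.1541 0.0191]
355 230 [110 151 197] [0.4894 0.1828 0.0475]
365 250 [ 68  96 135] [0.4471 0.2013 0.0198]
345 225 [ 48  65 108] [0.5388 0.1495 0.0182]
[0.43489729 0.18618151 0.02964165] [[358.86994708 233.17359276]] [[357.98064383 242.12937193]]
```

Emit:
apply_moves(targets=[[[0,0,-0.1,0,-0.05],[0,0,0,0,-0.05]]])

```text
clock: 5.47
eef_pos: [0.4346, 0.1861, 0.0251]
tool_rot: [-0.022, 1.0, -0.0, -0.0]
ft_force: [-0.8, -0.1, -0.8]
grip_width: 0.0404
grasp_force: 0.0
```

Emit:
apply_moves(targets=[[[0,0,-0.05,0,-0.05],[0,0,-0.05,0,-0.05],[0,0,0,0,-0.05]]])

```text
clock: 5.72
eef_pos: [0.4346, 0.186, 0.0212]
tool_rot: [-0.022, 1.0, -0.0, -0.0]
ft_force: [-0.1, 0.6, 0.4]
grip_width: 0.0407
grasp_force: 0.0
```

```bash
python3 - <<'E'
from h import *
s,d=imaging.camera("side"); C=cloud("side",d)
M=(C[...,0]>.40)&(C[...,0]<.46)&(C[...,1]>.195)&(C[...,1]<.24)&(C[...,2]>.025)
dark=s.max(2)<70
print(get_obs()['eef_pos'])
for m in (M&dark, M&(abs(s[...,2].astype(int)-s[...,0])<12)): print(np.percentile(C[m],[0,2,10,50,98],axis=0).round(4))
E
```

```text
[0.43470577 0.18606765 0.02138331]
[[0.4    0.195  0.0399]
 [0.4011 0.1982 0.0568]
 [0.4053 0.2058 0.1033]
 [0.4241 0.2206 0.1881]
 [0.4561 0.2388 0.4608]]
[[0.4    0.1951 0.0267]
 [0.4012 0.1988 0.0457]
 [0.4066 0.2046 0.0926]
 [0.4259 0.2178 0.1915]
 [0.4572 0.2381 0.4553]]
```

Emit:
apply_moves(targets=[[[0,0,-0.1,0,-0.05],[0,0,-0.1,0,-0.05],[0,0,-0.1,0,-0.05],[0,0,0,0,-0.05]]])

```text
clock: 6.1
eef_pos: [0.4342, 0.1859, 0.0087]
tool_rot: [-0.022, 1.0, -0.0, -0.001]
ft_force: [-0.6, 0.4, -0.8]
grip_width: 0.0404
grasp_force: 0.0
```

Emit:
apply_moves(targets=[[[0,0,-0.05,0,-0.05],[0,0,0,0,-0.05]]])

```text
clock: 6.27
eef_pos: [0.4347, 0.1861, 0.0073]
tool_rot: [-0.022, 1.0, -0.0, -0.0]
ft_force: [0.6, 0.8, -0.9]
grip_width: 0.0407
grasp_force: 0.0
```

```bash
python3 - <<'E'
from h import *
s,d=imaging.camera("side"); t,_=imaging.camera("top")
a=cv2.resize(s[195:265,330:410],(640,560),interpolation=cv2.INTER_CUBIC)
cv2.imwrite("pics/c4.png",a)
E
```

```text
(no output)
```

View pics/c4.png

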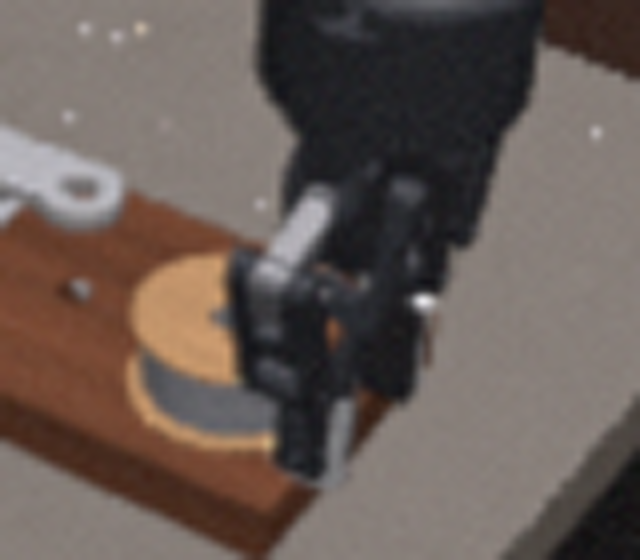

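The tips are now just above the foot (pad end at (330,480)) and behind the reel. The true tips sit about 19 mm above the reported TCP, so I'll work from the camera.

Emit:
apply_moves(targets=[[[0,0,-0.05,0,-0.05],[0,0,0,0,-0.05]]])

```text
clock: 6.53
eef_pos: [0.4349, 0.1862, 0.0056]
tool_rot: [-0.022, 1.0, -0.0, 0.0]
ft_force: [0.5, 0.2, 0.4]
grip_width: 0.0407
grasp_force: 0.0
```

Emit:
apply_moves(targets=[[[0,0,-0.03,0,-0.05],[0,0,0,0,-0.05]]])

```text
clock: 6.7
eef_pos: [0.435, 0.1863, 0.0052]
tool_rot: [-0.022, 1.0, 0.0, 0.0]
ft_force: [-1.9, -0.5, 5.8]
grip_width: 0.0405
grasp_force: 2.9
```

Emit:
apply_moves(targets=[[[0,0,-0.03,0,-0.05],[0,0,0,0,-0.05]]])

```text
clock: 6.87
eef_pos: [0.4351, 0.1862, 0.0051]
tool_rot: [-0.022, 1.0, 0.0, 0.0]
ft_force: [-4.5, -1.7, 15.1]
grip_width: 0.0404
grasp_force: 7.6
```

Emit:
apply_moves(targets=[[[0,0,-0.03,0,-0.05],[0,0,0,0,-0.05]]])

```text
clock: 7.03
eef_pos: [0.4352, 0.1863, 0.005]
tool_rot: [-0.022, 1.0, 0.0, 0.001]
ft_force: [-7.2, -3.4, 23.4]
grip_width: 0.0408
grasp_force: 12.2
```

Emit:
apply_moves(targets=[[[0,0,0.1,0,-0.05],[0.07,0,0,0,-0.05],[0.07,0,0,0,-0.05],[0.1,-0.02,0,0,-0.05],[0.1,-0.02,0,0,-0.05],[0.1,-0.02,0,0,-0.05],[0.1,-0.02,0,0,-0.05],[0,0,0,0,-0.05]]])

```text
clock: 7.7
eef_pos: [0.4577, 0.1828, 0.0058]
tool_rot: [-0.022, 1.0, -0.0, 0.0]
ft_force: [-0.3, -0.2, 0.2]
grip_width: 0.0403
grasp_force: 0.0
```

Emit:
apply_moves(targets=[[[0.1,-0.02,0,0,-0.05],[0.1,-0.02,0,0,-0.05],[0.1,-0.02,0,0,-0.05],[0.1,-0.02,0,0,-0.05],[0.1,-0.02,0,0,-0.05],[0.1,-0.02,0,0,-0.05],[0.1,-0.02,0,0,-0.05],[0,0,0,0,-0.05]]])

```text
clock: 8.37
eef_pos: [0.4857, 0.1773, 0.0062]
tool_rot: [-0.022, 1.0, 0.0, 0.001]
ft_force: [0.3, -0.1, -0.0]
grip_width: 0.0404
grasp_force: 0.0
```

```bash
python3 - <<'E'
from h import *
s,d=imaging.camera("side"); t,_=imaging.camera("top")
a=cv2.resize(s[190:260,310:380],(560,560),interpolation=cv2.INTER_CUBIC)
cv2.imwrite("pics/c5.png",a)
E
```

```text
(no output)
```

View pics/c5.png

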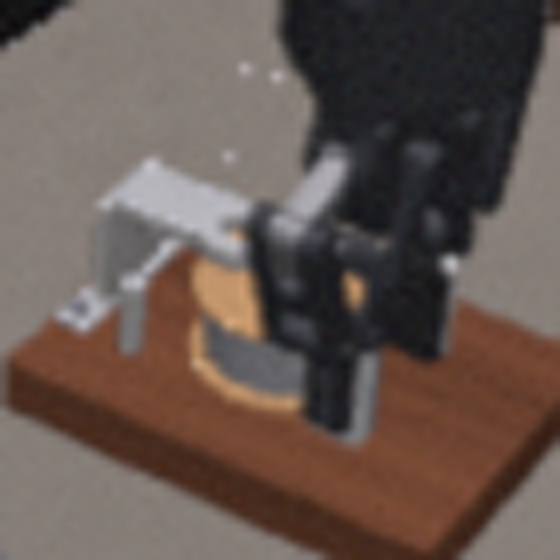

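The reel slid in front of the fork under the upper eye. The near post is at (130,315) and the reel's left edge at about (195,340). The last stretch goes slowly.

Emit:
apply_moves(targets=[[[0.1,-0.02,0,0,-0.05],[0.1,-0.02,0,0,-0.05],[0.1,-0.02,0,0,-0.05],[0.1,0,0,0,-0.05],[0,0,0,0,-0.05],[0,0,0,0,-0.05]]])

```text
clock: 8.97
eef_pos: [0.501, 0.175, 0.0061]
tool_rot: [-0.022, 1.0, 0.0, 0.0]
ft_force: [-1.0, -0.0, 0.3]
grip_width: 0.0404
grasp_force: 0.0
```

Emit:
apply_moves(targets=[[[0.03,0,0,0,-0.05],[0,0,0,0,-0.05]]])

```text
clock: 9.13
eef_pos: [0.5018, 0.175, 0.0061]
tool_rot: [-0.022, 1.0, 0.0, 0.0]
ft_force: [-0.1, 0.3, 0.3]
grip_width: 0.0407
grasp_force: 0.0
```

Emit:
apply_moves(targets=[[[0.03,0,0,0,-0.05],[0,0,0,0,-0.05]]])

```text
clock: 9.3
eef_pos: [0.5025, 0.1751, 0.006]
tool_rot: [-0.022, 1.0, 0.0, -0.0]
ft_force: [-1.0, 0.3, 0.5]
grip_width: 0.0406
grasp_force: 0.9
```

Emit:
apply_moves(targets=[[[0.03,0,0,0,-0.05],[0,0,0,0,-0.05]]])

```text
clock: 9.47
eef_pos: [0.5027, 0.1751, 0.0059]
tool_rot: [-0.023, 1.0, 0.0, -0.001]
ft_force: [-5.6, 1.3, 4.1]
grip_width: 0.0405
grasp_force: 2.7
```

Emit:
apply_moves(targets=[[[0.03,0,0,0,-0.05],[0,0,0,0,-0.05]]])

```text
clock: 9.63
eef_pos: [0.5028, 0.175, 0.0058]
tool_rot: [-0.023, 1.0, 0.0, -0.002]
ft_force: [-8.0, 1.0, 5.0]
grip_width: 0.0407
grasp_force: 4.4
```

Emit:
apply_moves(targets=[[[0.03,0,0,0,-0.05],[0,0,0,0,-0.05]]])

```text
clock: 9.8
eef_pos: [0.5028, 0.1751, 0.0057]
tool_rot: [-0.023, 1.0, 0.0, -0.003]
ft_force: [-8.8, 0.9, 6.9]
grip_width: 0.0405
grasp_force: 5.7
```

The reel is against its stops. I back off, rise and check the surroundings of the axle.

Emit:
apply_moves(targets=[[[-0.3,0,0,0,-0.05],[-0.5,-0.02,0,0,-0.05],[-0.2,0,0,0,-0.05],[0,0,0.8,0,-0.05],[0,0,1,0,-0.05],[0,0.5,1,0,-0.05],[0,0.9,0.3,0,-0.05],[0,0.9,0,0,-0.05]]])

```text
clock: 10.47
eef_pos: [0.4706, 0.2668, 0.133]
tool_rot: [-0.021, 1.0, 0.002, 0.005]
ft_force: [0.9, -0.8, 0.7]
grip_width: 0.0406
grasp_force: 0.0
```

```bash
python3 - <<'E'
from h import *
C=np.load("topC.npy"); D=np.load("sideC.npy")
for A in (C,D):
    p=A.reshape(-1,3); m=(abs(p[:,0]-.4875)<.06)&(p[:,1]>.395)&(p[:,1]<.46)&(p[:,2]>.012)
    print(m.sum(), p[m].min(0),p[m].max(0)) if m.any() else 0
t,d=imaging.camera("top"); cv2.imwrite("pics/top2.png",t)
f=8; x0,y0=290,190
a=cv2.resize(t[y0:260,x0:340],None,fx=f,fy=f,interpolation=cv2.INTER_CUBIC)
cv2.imwrite("pics/c6.png",a)
print(get_obs()['eef_pos'], t[210:226,302:320].mean(2).astype(int))
# reel flange circle at z=.048: visible contour
T=a.astype(int); m=((T[...,2]>125)&(T[...,2]-T[...,0]>50)).astype(np.uint8)
c=np.vstack([k[:,0] for k in cv2.findContours(cv2.morphologyEx(m,cv2.MORPH_OPEN,np.ones((5,5))),0,1)[0]])
P=onplane("top",(c[:,0]+.5)/f-.5+x0,(c[:,1]+.5)/f-.5+y0,.048)[:,:2]
from scipy.optimize import least_squares
P=P[P[:,0]<.535]; P=P[np.hypot(*(P-[.5383,.1766]).T)>.024]
r=least_squares(lambda q:np.hypot(P[:,0]-q[0],P[:,1]-q[1])-.03,[.538,.177],loss='soft_l1',f_scale=.001); print(len(P),r.x,np.abs(r.fun).mean())
E
```

```text
473 [0.48689656 0.40291341 0.01218172] [0.5469024  0.45957658 0.0863043 ]
854 [0.48309855 0.39506848 0.01210171] [0.54736751 0.45999945 0.08263206]
[0.46974947 0.27355578 0.13097506] [[ 90  76  74  91 116 138 146 147 146 146 147 148 138 116  96  93 108 121]
 [107  87  85  98 120 139 146 147 147 145 147 150 145 127 113 108 118 127]
 [104  94  97 109 124 140 147 146 146 146 146 150 145 130 119 115 117 115]
 [ 93  99 109 119 131 142 146 148 147 146 147 148 142 127 120 118 116 108]
 [ 92 106 116 122 131 142 146 148 148 147 148 146 139 126 120 117 117 111]
 [ 97 112 117 122 131 142 146 143 141 141 143 142 134 126 121 118 117 115]
 [103 115 118 120 130 140 142 133 122 122 133 140 138 129 121 119 117 115]
 [109 117 119 123 132 141 139 120 100  99 119 138 140 132 123 119 118 117]
 [112 118 118 122 132 139 134 111  85  88 113 133 139 130 122 120 120 119]
 [113 118 118 121 130 139 136 118  98  98 119 135 136 125 121 119 121 121]
 [109 115 117 119 126 136 139 135 125 124 132 137 131 120 117 119 120 121]
 [104 115 117 118 120 130 138 138 138 138 137 132 124 118 117 119 120 120]
 [100 113 117 118 116 121 127 133 134 134 129 123 118 117 117 118 119 118]
 [ 95 109 116 116 117 117 120 122 126 125 122 119 117 117 118 118 118 114]
 [ 86 103 112 117 116 116 117 119 120 120 118 119 119 119 118 118 114 105]
 [ 76  91 103 114 116 117 118 120 120 119 119 120 122 120 118 114 106  91]]
224 [0.53605973 0.1743809 ] 0.00015355994647559232
```

View pics/c6.png

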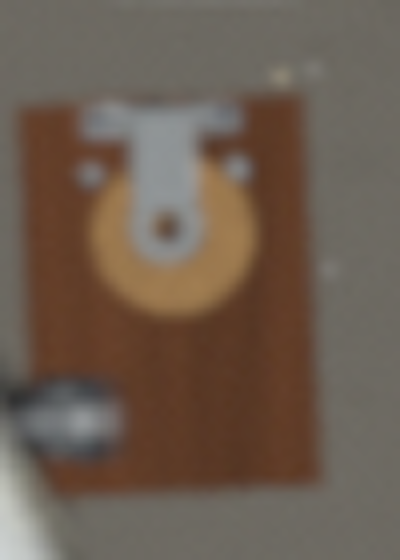

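The top crop shows the reel in the fork touching the right-hand post (237,165) but about 2.5 mm short of the left one (90,175). Its centre is at column 174 and the eye's at 167. I push once more with the cradle about 2.5 mm to the left.

Emit:
apply_moves(targets=[[[0,-0.8,0,0,-0.05],[0,-0.8,0,0,-0.05],[0,-0.8,-0.5,0,-0.05],[0,0,-0.9,0,-0.05],[0,0,-0.9,0,-0.05],[0,0,-0.5,0,-0.05],[0,0,-0.2,0,-0.05],[0,0,0,0,-0.05]]])

```text
clock: 11.18
eef_pos: [0.4655, 0.1679, 0.0066]
tool_rot: [-0.022, 1.0, -0.001, -0.001]
ft_force: [0.7, -0.0, 0.1]
grip_width: 0.0402
grasp_force: 0.0
```

Emit:
apply_moves(targets=[[[0.1,0,0,0,-0.05],[0,0,0,0,-0.05],[0,0,0,0,-0.05]]])

```text
clock: 11.43
eef_pos: [0.4719, 0.1692, 0.0081]
tool_rot: [-0.022, 1.0, 0.0, 0.001]
ft_force: [-0.0, -0.4, -0.2]
grip_width: 0.0405
grasp_force: 0.0
```

Emit:
apply_moves(targets=[[[0,0.21,-0.045,0,-0.05],[0.3,0.0,0,0,-0.05],[0.2,0,0,0,-0.05],[0.1,0,0,0,-0.05],[0.1,0,0,0,-0.05],[0,0,0,0,-0.05],[0,0,0,0,-0.05]]])

```text
clock: 12.02
eef_pos: [0.4984, 0.1772, 0.0055]
tool_rot: [-0.022, 1.0, -0.0, -0.0]
ft_force: [0.7, 0.1, -0.3]
grip_width: 0.0405
grasp_force: 0.0
```

Emit:
apply_moves(targets=[[[0.04,0,0,0,-0.05],[0.04,0,0,0,-0.05],[0,0,0,0,-0.05]]])

```text
clock: 12.27
eef_pos: [0.5018, 0.1772, 0.0056]
tool_rot: [-0.022, 1.0, -0.0, 0.0]
ft_force: [0.3, -0.3, -0.3]
grip_width: 0.0409
grasp_force: 0.1
```

Emit:
apply_moves(targets=[[[0.03,0,0,0,-0.05],[0.03,0,0,0,-0.05],[0,0,0,0,-0.05]]])

```text
clock: 12.52
eef_pos: [0.5043, 0.1772, 0.0056]
tool_rot: [-0.022, 1.0, 0.0, 0.0]
ft_force: [0.2, -0.4, -0.8]
grip_width: 0.0403
grasp_force: 0.1
```

Emit:
apply_moves(targets=[[[0.03,0,0,0,-0.05],[0,0,0,0,-0.05]]])

```text
clock: 12.68
eef_pos: [0.5056, 0.1773, 0.0056]
tool_rot: [-0.022, 1.0, 0.0, 0.0]
ft_force: [0.5, 0.4, -0.7]
grip_width: 0.0405
grasp_force: 0.1
```

Emit:
apply_moves(targets=[[[0.03,0,0,0,-0.05],[0,0,0,0,-0.05]]])

```text
clock: 12.85
eef_pos: [0.5068, 0.1773, 0.0056]
tool_rot: [-0.022, 1.0, 0.0, 0.0]
ft_force: [-0.9, -0.0, -0.6]
grip_width: 0.0405
grasp_force: 0.1
```

Emit:
apply_moves(targets=[[[0.03,0,0,0,-0.05],[0,0,0,0,-0.05]]])

```text
clock: 13.02
eef_pos: [0.5074, 0.1772, 0.0055]
tool_rot: [-0.022, 1.0, -0.0, -0.0]
ft_force: [-2.1, -0.4, 1.2]
grip_width: 0.0407
grasp_force: 1.0
```

Emit:
apply_moves(targets=[[[0.04,0,0,0,-0.05],[0,0,0,0,-0.05]]])

```text
clock: 13.18
eef_pos: [0.5075, 0.1772, 0.0053]
tool_rot: [-0.023, 1.0, 0.0, -0.002]
ft_force: [-4.9, 0.4, 3.4]
grip_width: 0.0406
grasp_force: 3.2
```

Emit:
apply_moves(targets=[[[-0.3,0,0,0,-0.05],[-0.5,-0.02,0,0,-0.05],[-0.3,0,0,0,-0.05],[0,0,0.8,0,-0.05],[0,0,1,0,-0.05],[0,0.6,1,0,-0.05],[0,1,0.2,0,-0.05],[0.2,1,0,0,-0.05]]])

```text
clock: 13.85
eef_pos: [0.4757, 0.2796, 0.1264]
tool_rot: [-0.021, 1.0, 0.002, 0.004]
ft_force: [-0.2, -0.3, 0.0]
grip_width: 0.0405
grasp_force: 0.0
```

Emit:
apply_moves(targets=[[[0.1,1,0,0,-0.05],[0.2,0.8,0,0,-0.05],[0,0,0,0,-0.05],[0,0,0,0,-0.05]]])

```text
clock: 14.18
eef_pos: [0.4855, 0.3517, 0.1207]
tool_rot: [-0.024, 1.0, -0.0, 0.0]
ft_force: [0.0, -0.3, -0.3]
grip_width: 0.0408
grasp_force: 0.0
```

```bash
cat > reel.py <<'E'
from h import *
from scipy.optimize import least_squares
t,d=imaging.camera("top"); f=8; x0,y0=290,190
a=cv2.resize(t[y0:260,x0:340],None,fx=f,fy=f,interpolation=cv2.INTER_CUBIC)
cv2.imwrite("pics/reel2.png",a)
T=a.astype(int); m=((T[...,2]>125)&(T[...,2]-T[...,0]>50)).astype(np.uint8)
c=np.vstack([k[:,0] for k in cv2.findContours(cv2.morphologyEx(m,cv2.MORPH_OPEN,np.ones((5,5))),0,1)[0]])
P=onplane("top",(c[:,0]+.5)/f-.5+x0,(c[:,1]+.5)/f-.5+y0,.048)[:,:2]
P=P[P[:,0]<.535]; P=P[np.hypot(*(P-[.5383,.1766]).T)>.024]
r=least_squares(lambda q:np.hypot(P[:,0]-q[0],P[:,1]-q[1])-.03,[.538,.177],loss='soft_l1',f_scale=.001); print(len(P),r.x,np.abs(r.fun).mean())
print(get_obs()['eef_pos'])
E
python3 reel.py
```

```text
204 [0.54042581 0.17700226] 0.00019051791265815922
[0.48516771 0.35018418 0.12073814]
```

Emit:
apply_moves(targets=[[[0.06,0.31,0,0,-0.05],[0,0,-0.5,0,-0.05],[0,0,-0.5,0,-0.05],[0,0,-0.4,0,-0.05],[0,0,-0.2,0,-0.05],[0,0,-0.05,0,-0.05],[0,0,0,0,-0.05],[0,0,0,0,-0.05]]])

```text
clock: 14.9
eef_pos: [0.4885, 0.3621, 0.0564]
tool_rot: [-0.022, 1.0, 0.0, 0.001]
ft_force: [1.0, 0.0, -0.2]
grip_width: 0.0408
grasp_force: 0.0
```

```bash
python3 - <<'E'
from h import *
s,d=imaging.camera("side")
cv2.imwrite("pics/c7.png",cv2.resize(s[225:305,270:350],(560,560),interpolation=cv2.INTER_CUBIC))
E
```

```text
(no output)
```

View pics/c7.png

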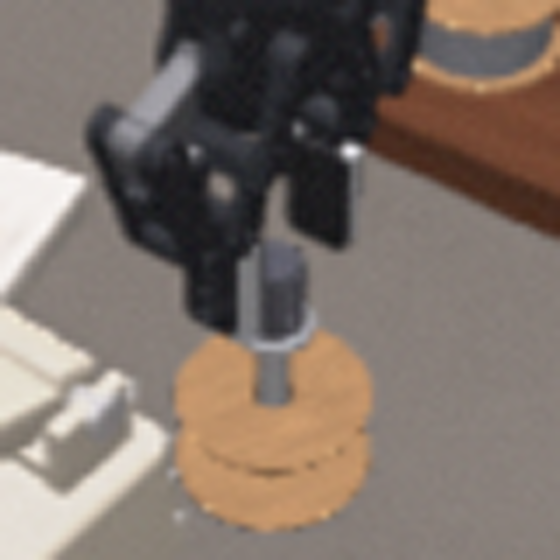

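The head (283,290) lies between the two pads, with the near tip at (220,330) beside it. I close after lowering 4 mm.

Emit:
apply_moves(targets=[[[0,0,-0.09,0,-0.05],[0,0,0,0,-0.4],[0,0,0,0,-1],[0,0,0,0,-1],[0,0,0,0,-1],[0,0,0,0,-1],[0,0,0,0,-1]]])

```text
clock: 15.53
eef_pos: [0.488, 0.3627, 0.0522]
tool_rot: [-0.022, 1.0, 0.0, 0.0]
ft_force: [-0.7, 0.4, 3.4]
grip_width: 0.0152
grasp_force: 58.7
```

Emit:
apply_moves(targets=[[[0,0,0.1,0,-1],[0,0,0.3,0,-1],[0,0,0.5,0,-1],[0,0,0.5,0,-1],[0,0,0.5,0,-1],[0,0,0.3,0,-1],[0,0,0,0,-1],[0,0,0,0,-1]]])

```text
clock: 16.2
eef_pos: [0.4879, 0.3623, 0.1399]
tool_rot: [-0.022, 1.0, 0.0, 0.0]
ft_force: [0.3, -0.1, -0.3]
grip_width: 0.0156
grasp_force: 58.5
```

```bash
python3 - <<'E'
from h import *
s,d=imaging.camera("side")
cv2.imwrite("pics/c8.png",cv2.resize(s[185:305,260:360],(500,600),interpolation=cv2.INTER_CUBIC))
E
```

```text
(no output)
```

View pics/c8.png

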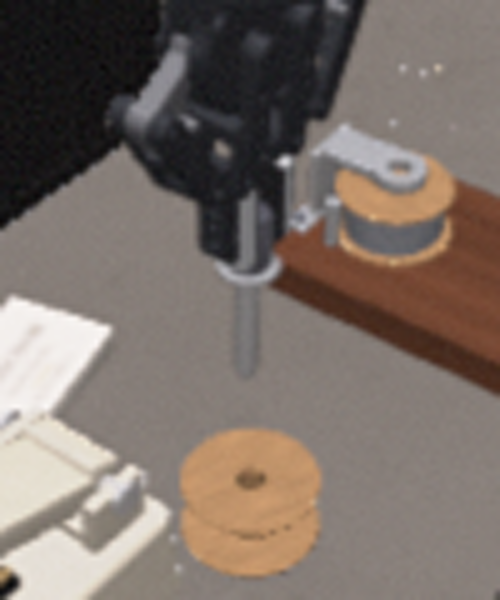

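The axle hangs upright in the jaws (tip at crop (246,375)), the empty reel stayed on the counter, and the full reel sits under the eye (hole at (401,166)). I carry it over.

Emit:
apply_moves(targets=[[[0.1,-0.4,0,0,-1],[0.2,-0.7,0,0,-1],[0.2,-0.8,0,0,-1],[0.2,-0.8,0,0,-1],[0.2,-0.8,0,0,-1],[0.2,-0.7,0,0,-1],[0.15,-0.4,0,0,-1],[0,0,0,0,-1]]])

```text
clock: 16.92
eef_pos: [0.5375, 0.1742, 0.1378]
tool_rot: [-0.02, 1.0, -0.001, -0.002]
ft_force: [-0.1, -0.0, -0.5]
grip_width: 0.0157
grasp_force: 58.7
```

Emit:
apply_moves(targets=[[[0,0,-0.2,0,-1],[0,0,0,0,-1],[0,0,0,0,-1]]])

```text
clock: 17.17
eef_pos: [0.5363, 0.1789, 0.13]
tool_rot: [-0.023, 1.0, -0.0, -0.002]
ft_force: [0.4, 1.0, -1.5]
grip_width: 0.0153
grasp_force: 58.7
```

```bash
python3 - <<'E'
from h import *
s,d=imaging.camera("side"); cv2.imwrite("pics/s9.png",s); np.save("s9.npy",d)
o=get_obs()['eef_pos']; print(o)
print("axis@TCP", pix("side",[o[0],o[1],o[2]-.052]),pix("side",[o[0],o[1],o[2]-.012]))
a=s[190:230,325:365].astype(int)
cv2.imwrite("pics/c9.png",cv2.resize(s[180:230,315:365],(600,600),interpolation=cv2.INTER_CUBIC))
E
```

```text
[0.53672204 0.17912246 0.13056056]
axis@TCP [[340.36249967 211.6830995 ]] [[341.22141593 198.04899701]]
```

View pics/c9.png

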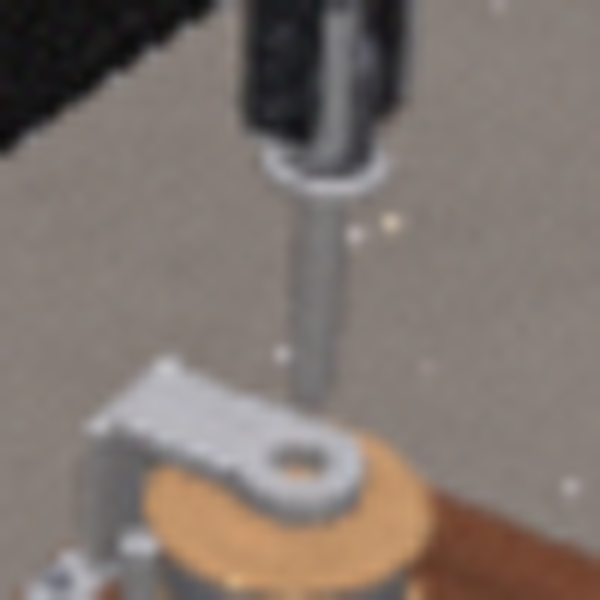

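The tip hangs just above the eye: tip at crop (310,398), hole at (300,462), axle upright. From here I work numerically, with no more pictures.

```bash
cat > align.py <<'E'
from h import *
f=8
s0=cv2.imread("pics/side0.png"); s=cv2.imread("pics/s9.png")
# hole centroid: dark/brownish interior inside bright ring, from s9
x0,y0=332,210; a=cv2.resize(s[y0:226,x0:348],None,fx=f,fy=f,interpolation=cv2.INTER_CUBIC).astype(int)
m=((a[...,2]-a[...,0])>12).astype(np.uint8)
n,l,st,c=cv2.connectedComponentsWithStats(m)
for k in range(1,n): 
    if st[k,4]>60: print("hole?",(c[k]+.5)/f-.5+[x0,y0],st[k,4]/f/f)
# shank: brightness vs background profile
g=s.astype(int).mean(2)
for v in range(197,216):
    print(v,g[v,333:349].astype(int))
for dz in (.05,.052,.054): print(pix("side",[.5367,.1791,.13056-dz]))
J=[(pix("side",[.538+dx,.177+dy,.061])-pix("side",[.538,.177,.061]))[0] for dx,dy in((.001,0),(0,.001))]; print(J)
E
python3 align.py
```

```text
hole? [335.42070452 210.7992717 ] 13.140625
hole? [341.5526978 219.8154213] 110.984375
hole? [339.54886364 218.84659091] 5.15625
197 [124 125 125 127 127 125 116 110 121 119 114 122 121 124 132 129]
198 [126 125 125 126 126 125 116 113 119 120 112 129 127 132 176 144]
199 [125 126 126 125 127 129 115 113 123 120 119 168 144 128 141 129]
200 [125 126 126 127 127 125 109 112 121 118 112 139 128 125 123 124]
201 [124 127 125 126 125 125 109 111 119 119 108 122 126 123 124 125]
202 [126 125 127 124 123 125 109 115 120 118 109 121 124 127 125 125]
203 [126 126 126 125 128 123 110 112 119 115 110 121 124 126 127 126]
204 [126 124 125 124 127 125 108 114 119 115 112 124 125 127 125 124]
205 [126 126 125 126 127 128 114 113 120 113 111 121 127 125 126 127]
206 [125 125 126 128 127 125 110 117 120 113 112 125 126 126 127 123]
207 [123 124 125 129 128 124 114 115 120 110 114 124 126 127 127 128]
208 [126 125 126 125 126 131 116 114 118 112 122 126 127 127 130 129]
209 [125 123 127 129 132 164 127 117 116 110 121 127 128 127 126 128]
210 [125 126 127 125 125 132 115 118 118 110 123 126 130 126 128 126]
211 [130 126 127 123 123 122 113 117 116 108 121 125 125 126 128 126]
212 [164 144 133 127 126 125 112 115 115 114 123 129 128 127 125 127]
213 [180 178 178 165 147 136 117 111 111 121 125 127 125 127 126 126]
214 [180 183 185 182 178 174 155 134 128 129 128 124 126 128 126 125]
215 [184 181 178 182 185 187 181 176 167 158 141 131 129 127 128 124]
[[340.41712215 211.01725133]]
[[340.37516425 211.68237967]]
[[340.33330951 212.34580748]]
[array([-0.33342898, -0.15144682]), array([-0.22967834,  0.18976383])]
```

```bash
python3 - <<'E'
from h import *
for n in ("pics/s9.png","pics/side0.png"):
    g=cv2.imread(n).astype(int).mean(2).astype(int); print(g[213:225,331:349])
print(pix("side",[.5381,.1767,.061]))
y=2.59*np.pi/180
E
```

```text
[[183 182 180 178 178 165 147 136 117 111 111 121 125 127 125 127 126 126]
 [184 181 180 183 185 182 178 174 155 134 128 129 128 124 126 128 126 125]
 [183 186 184 181 178 182 185 187 181 176 167 158 141 131 129 127 128 124]
 [183 183 183 183 184 184 186 180 178 181 180 181 174 164 145 136 128 129]
 [186 186 183 184 186 185 166 143 133 137 140 169 181 180 159 151 141 130]
 [134 154 182 181 184 185 157 127 121 114 115 152 179 184 153 150 152 140]
 [117 120 126 128 167 183 179 168 157 153 146 172 181 177 145 145 149 148]
 [141 131 116 110 128 163 178 183 181 179 178 181 177 146 134 141 149 148]
 [150 146 141 124 107 121 137 158 160 164 163 150 136 118 139 147 148 150]
 [149 149 149 142 129 116 113 123 128 131 132 122 117 121 142 150 152 153]
 [149 151 153 151 146 143 132 122 119 118 126 120 138 142 148 149 150 152]
 [149 150 151 155 155 151 149 143 139 141 140 142 147 148 149 151 147 151]]
[[183 183 181 176 179 166 147 138 130 129 127 126 125 127 126 125 127 126]
 [184 183 181 183 184 183 177 175 159 137 132 127 123 125 128 128 128 127]
 [185 184 183 182 180 183 185 188 180 172 166 153 136 127 126 124 127 125]
 [182 182 184 183 185 186 184 181 177 179 180 179 173 154 133 126 127 127]
 [187 184 181 185 185 184 168 140 136 139 141 171 182 178 140 125 126 127]
 [134 153 181 181 185 185 156 125 111 108 113 154 178 181 135 114 121 125]
 [119 123 125 130 166 182 179 161 125 122 131 166 182 177 118  90  96 110]
 [171 135 104 105 128 163 179 179 173 173 172 180 176 144  98  77  79  89]
 [142 101  81  84  98 127 141 156 163 167 162 152 137 113  86  76  78  76]
 [ 94  73  70  73  81  99 110 123 128 133 134 124 112  86  77  73  75  76]
 [ 69  68  66  69  75  81  86  99 103 104  97  91  85  75  73  73  73  75]
 [ 71  69  68  66  66  70  73  79  79  82  81  76  73  71  68  66  72  72]]
[[340.09502701 216.7813039 ]]
```

Emit:
apply_moves(targets=[[[0.058,-0.052,0,0,-1],[0,0,-0.1,0,-1],[0,0,-0.1,0,-1],[0,0,-0.1,0,-1],[0,0,0,0,-1],[0,0,0,0,-1]]])

```text
clock: 17.72
eef_pos: [0.5396, 0.1761, 0.1192]
tool_rot: [-0.022, 1.0, -0.0, -0.001]
ft_force: [-0.2, 0.4, -0.3]
grip_width: 0.0159
grasp_force: 58.7
```

Emit:
apply_moves(targets=[[[0,0,-0.06,0,-1],[0,0,-0.06,0,-1],[0,0,0,0,-1]]])

```text
clock: 17.97
eef_pos: [0.5398, 0.1761, 0.1144]
tool_rot: [-0.022, 1.0, -0.0, -0.0]
ft_force: [-0.5, 0.7, -1.2]
grip_width: 0.0156
grasp_force: 58.7
```

Emit:
apply_moves(targets=[[[0,0,-0.06,0,-1],[0,0,-0.06,0,-1],[0,0,0,0,-1]]])

```text
clock: 18.22
eef_pos: [0.5397, 0.1761, 0.1095]
tool_rot: [-0.022, 1.0, -0.0, -0.0]
ft_force: [0.2, -0.4, -0.4]
grip_width: 0.0157
grasp_force: 58.7
```

Emit:
apply_moves(targets=[[[-0.015,0.02,-0.03,0,-1],[0,0,-0.06,0,-1],[0,0,0,0,-1]]])

```text
clock: 18.47
eef_pos: [0.5392, 0.177, 0.106]
tool_rot: [-0.022, 1.0, -0.0, -0.0]
ft_force: [-0.1, -0.4, -1.5]
grip_width: 0.0154
grasp_force: 58.7
```

Emit:
apply_moves(targets=[[[0,0,-0.06,0,-1],[0,0,-0.06,0,-1],[0,0,0,0,-1]]])

```text
clock: 18.72
eef_pos: [0.5391, 0.1769, 0.1011]
tool_rot: [-0.022, 1.0, -0.0, -0.0]
ft_force: [-0.6, -0.3, -0.4]
grip_width: 0.0156
grasp_force: 58.6
```

```bash
python3 - <<'E'
from h import *
s,d=imaging.camera("side"); cv2.imwrite("pics/s10.png",s)
g=s.astype(int).mean(2).astype(int); print(g[200:222,331:350]); print(get_obs()['eef_pos'],get_obs()['ft_force'])
E
```

```text
[[124 125 124 102  64  47  39  30  37  88 117 114  75  67 110 122 123 123
  123]
 [125 125 126 122 114 117 100  67  62 111 121 103  76  76 137 135 123 125
  124]
 [122 123 129 126 122 160 143 109 109 121 111  79  66  89 159 140 124 127
  124]
 [125 126 126 125 126 151 162 124  93  96  90  77  82 130 174 142 128 125
  123]
 [128 127 126 127 122 123 139 160 147 142 139 140 159 162 136 128 124 125
  126]
 [126 124 126 126 127 124 121 130 124 136 140 142 145 133 121 123 125 126
  127]
 [125 125 124 126 127 126 124 118 112 114 123 116 126 125 125 125 125 124
  124]
 [123 122 122 124 128 126 127 111 111 116 116 109 122 128 126 126 129 127
  126]
 [122 122 125 126 125 126 124 110 110 119 117 109 124 127 127 126 128 129
  130]
 [120 123 124 125 129 126 126 113 112 120 117 110 123 129 130 127 128 127
  129]
 [127 124 126 125 128 126 124 108 114 120 115 115 124 127 129 127 125 127
  128]
 [162 144 130 125 123 125 124 108 114 119 116 114 124 126 129 126 126 126
  129]
 [182 175 164 144 131 130 126 109 113 120 114 112 126 128 127 126 126 128
  127]
 [181 182 181 176 179 165 145 116 116 118 112 113 123 126 129 127 128 128
  127]
 [186 182 181 182 185 185 174 131 116 120 112 121 126 124 126 125 130 126
  127]
 [183 184 185 181 181 184 183 131 115 118 113 145 141 132 128 125 126 127
  125]
 [184 185 182 182 184 188 183 131 115 118 113 166 176 164 148 135 129 127
  125]
 [186 184 184 184 184 186 155 118 116 117 113 166 180 180 162 151 141 129
  128]
 [134 155 182 184 188 185 148 120 116 115 110 154 178 182 153 150 151 141
  131]
 [115 120 127 128 167 183 177 161 144 142 139 170 180 177 145 146 148 149
  138]
 [141 133 115 110 126 162 177 180 174 175 175 181 176 146 134 145 148 149
  146]
 [149 145 141 121 106 124 140 156 164 163 163 150 136 115 136 146 148 149
  148]]
[0.53917655 0.17688302 0.10125764] [-0.04528614  0.24445007 -0.84325992]
```

The shank has entered the eye with no force. I go on into the reel.

Emit:
apply_moves(targets=[[[0,0,-0.06,0,-1],[0,0,-0.06,0,-1],[0,0,0,0,-1]]])

```text
clock: 19.02
eef_pos: [0.5392, 0.1769, 0.0963]
tool_rot: [-0.022, 1.0, -0.0, -0.0]
ft_force: [-0.5, 0.2, -1.4]
grip_width: 0.0154
grasp_force: 58.6
```

Emit:
apply_moves(targets=[[[0,0,-0.06,0,-1],[0,0,-0.06,0,-1],[0,0,0,0,-1]]])

```text
clock: 19.27
eef_pos: [0.5393, 0.1769, 0.0915]
tool_rot: [-0.022, 1.0, -0.0, -0.0]
ft_force: [-0.3, 0.2, -1.6]
grip_width: 0.0153
grasp_force: 58.7
```

Emit:
apply_moves(targets=[[[0,0,-0.06,0,-1],[0,0,-0.06,0,-1],[0,0,0,0,-1]]])

```text
clock: 19.52
eef_pos: [0.5393, 0.1769, 0.0867]
tool_rot: [-0.022, 1.0, -0.0, -0.0]
ft_force: [-0.1, 0.1, -1.2]
grip_width: 0.0153
grasp_force: 58.7
```

Emit:
apply_moves(targets=[[[0,0,-0.06,0,-1],[0,0,-0.06,0,-1],[0,0,0,0,-1]]])

```text
clock: 19.77
eef_pos: [0.5392, 0.1769, 0.0819]
tool_rot: [-0.022, 1.0, -0.0, -0.0]
ft_force: [0.3, -0.1, -0.9]
grip_width: 0.0157
grasp_force: 58.7
```

Emit:
apply_moves(targets=[[[0,0,-0.06,0,-1],[0,0,-0.06,0,-1],[0,0,0,0,-1]]])

```text
clock: 20.02
eef_pos: [0.5391, 0.1769, 0.0771]
tool_rot: [-0.022, 1.0, -0.0, -0.0]
ft_force: [-0.7, -0.8, -0.9]
grip_width: 0.0156
grasp_force: 58.6
```

Emit:
apply_moves(targets=[[[0,0,-0.06,0,-1],[0,0,-0.06,0,-1],[0,0,0,0,-1]]])

```text
clock: 20.27
eef_pos: [0.5392, 0.1769, 0.0723]
tool_rot: [-0.022, 1.0, -0.0, -0.0]
ft_force: [-0.7, -0.1, -0.6]
grip_width: 0.0155
grasp_force: 58.6
```

Emit:
apply_moves(targets=[[[0,0,-0.05,0,-1],[0,0,-0.05,0,-1],[0,0,0,0,-1]]])

```text
clock: 20.52
eef_pos: [0.5392, 0.177, 0.0684]
tool_rot: [-0.022, 1.0, -0.0, -0.0]
ft_force: [0.2, -0.0, -1.7]
grip_width: 0.0155
grasp_force: 58.6
```

Emit:
apply_moves(targets=[[[0,0,-0.05,0,-1],[0,0,-0.05,0,-1],[0,0,0,0,-1]]])

```text
clock: 20.77
eef_pos: [0.5394, 0.1771, 0.0648]
tool_rot: [-0.022, 1.0, 0.0, -0.0]
ft_force: [-0.4, 0.3, -0.7]
grip_width: 0.0155
grasp_force: 58.8
```

Emit:
apply_moves(targets=[[[0,0,-0.06,0,-1],[0,0,-0.06,0,-1],[0,0,0,0,-1]]])

```text
clock: 21.02
eef_pos: [0.5394, 0.1773, 0.0603]
tool_rot: [-0.022, 1.0, 0.0, 0.0]
ft_force: [-0.5, 1.2, -0.6]
grip_width: 0.0156
grasp_force: 58.7
```

Emit:
apply_moves(targets=[[[0,0,-0.06,0,-1],[0,0,-0.06,0,-1],[0,0,0,0,-1]]])

```text
clock: 21.27
eef_pos: [0.5399, 0.1776, 0.0582]
tool_rot: [-0.023, 1.0, 0.001, 0.001]
ft_force: [-6.7, -0.0, 16.8]
grip_width: 0.0155
grasp_force: 60.5
```

Emit:
apply_moves(targets=[[[0,0,-0.05,0,-1],[0,0,-0.05,0,-1],[0,0,0,0,-1]]])

```text
clock: 21.52
eef_pos: [0.5401, 0.1777, 0.058]
tool_rot: [-0.023, 1.0, 0.001, 0.002]
ft_force: [-14.9, -1.6, 38.2]
grip_width: 0.0154
grasp_force: 62.7
```

Travel ended at exactly the expected home height (TCP 58 mm) with 38 N of push. I unload, open and rise.

Emit:
apply_moves(targets=[[[0,0,0.06,0,-1],[0,0,0.03,0,-1],[0,0,0,0,-0.05],[0,0,0,0,-0.05],[0,0,0,0,-0.05],[0,0,0,0,-0.05]]])

```text
clock: 22.02
eef_pos: [0.5394, 0.1767, 0.0543]
tool_rot: [-0.022, 1.0, -0.0, -0.0]
ft_force: [0.9, 0.6, -1.2]
grip_width: 0.0402
grasp_force: 0.0
```

Emit:
apply_moves(targets=[[[0,0,0.1,0,-0.05],[0,0,0.3,0,-0.05],[0,0,0.6,0,-0.05],[0,0,0.8,0,-0.05],[-0.5,0,0.5,0,-0.05],[-0.8,-0.6,0,0,-0.05],[-0.8,-0.8,0,0,-0.05],[-0.8,-0.8,0,0,-0.05]]])

```text
clock: 22.68
eef_pos: [0.4276, 0.0936, 0.1471]
tool_rot: [-0.023, 1.0, -0.0, 0.0]
ft_force: [0.6, -0.8, 0.8]
grip_width: 0.0407
grasp_force: 0.0
```

Emit:
apply_moves(targets=[[[-0.5,-0.9,0,0,-0.05],[0,-0.9,0,0,-0.05],[0,-0.9,0,0,-0.05],[0,0,0,0,-0.05],[0,0,0,0,-0.05]]])

```text
clock: 23.1
eef_pos: [0.4086, -0.0157, 0.1472]
tool_rot: [-0.02, 1.0, 0.0, 0.0]
ft_force: [0.6, 0.6, 0.8]
grip_width: 0.0405
grasp_force: 0.0
```

```bash
python3 - <<'E'
from h import *
s,d=imaging.camera("side"); t,dt=imaging.camera("top"); C=cloud("top",dt); S=cloud("side",d)
cv2.imwrite("pics/sF.png",s)
b=np.array([-.5,1.2])
print("collar centre home/3mm up px", pix("side",[.538,.1766,.064])+b,pix("side",[.538,.1766,.067])+b, "head top",pix("side",[.538,.1766,.089])+b)
g=s.astype(int).mean(2).astype(int); print(g[204:224,330:350])
p=C.reshape(-1,3); m=np.hypot(p[:,0]-.538,p[:,1]-.1766)<.006; print("top z",np.sort(p[m][:,2]).round(4)[-8:], p[m].mean(0))
p=S.reshape(-1,3); m=np.hypot(p[:,0]-.538,p[:,1]-.1766)<.010; print("side z",np.sort(p[m][:,2]).round(4)[-12:])
print(get_obs()['eef_pos'])
# bystander change
a=cv2.imread("pics/top0.png").astype(int); D=np.abs(a-t).max(2)
for n,(u,v) in dict(pen=(403,263),card=(249,191),stamp=(225,189),cutter=(208,258)).items(): print(n,D[v-6:v+7,u-12:u+13].max())
E
```

```text
collar centre home/3mm up px [[339.71305669 217.00250223]] [[339.77501804 216.02379566]] head top [[340.23642062 208.73127213]]
[[127 129 126 127 127 125 125 126 126 125 126 125 127 128 126 124 124 124
  126 125]
 [126 125 127 124 125 126 127 129 128 127 128 126 123 126 125 125 127 125
  127 127]
 [128 124 123 125 125 125 129 126 125 121 122 124 127 126 126 129 125 126
  126 126]
 [123 126 123 125 126 128 126 120 110 104 104 107 116 123 126 128 127 128
  127 126]
 [122 121 121 125 127 126 113 105 102 104 102 101 104 100 123 127 127 127
  127 127]
 [125 121 123 122 127 124  95  89 100 103 101 103 101  87 118 129 128 126
  126 128]
 [143 128 127 126 127 126  94  75  83  91  96  92  84  84 119 131 129 126
  127 131]
 [174 164 145 131 128 126  87  59  55  67  72  76  73  80 119 129 128 126
  128 128]
 [185 181 175 164 146 132  84  57  53  62  73  73  68  80 118 130 126 125
  126 126]
 [182 181 182 180 180 174 107  62  56  57  71  73  74  80 116 128 126 127
  126 128]
 [186 183 181 182 183 161  96  58  58  56  64  67  66  75 117 126 127 127
  127 124]
 [184 181 184 185 181 155  94  57  53
[... 291 characters left out ...]

  146 131]
 [125 118 121 128 126 137 136 143 152 167 171 172 162 160 164 144 144 148
  148 144]
 [143 140 133 117 111 120 148 155 143 147 156 159 171 170 142 133 143 147
  147 146]
 [149 149 144 140 119 107 123 133 144 152 155 157 147 137 116 136 146 149
  148 150]
 [148 151 150 150 145 128 114 116 123 128 129 131 123 116 123 143 150 153
  152 153]
 [150 151 150 153 152 149 143 133 122 119 119 124 121 137 144 148 151 149
  153 152]]
top z [0.0884 0.0893 0.0894 0.0899 0.0905 0.0917 0.0919 0.095 ] [0.53820521 0.17686564 0.08900951]
side z [0.0878 0.088  0.0881 0.0882 0.0882 0.0886 0.0886 0.0888 0.0891 0.0894
 0.0894 0.0896]
[ 0.40868623 -0.01378658  0.14693428]
pen 125
card 3
stamp 3
cutter 5
```

The head top is at 89 mm, so the axle is fully home. The pen difference is probably the arm in the way, so I check it from the side camera.

```bash
python3 - <<'E'
from h import *
a=cv2.imread("pics/side0.png").astype(int); t,_=imaging.camera("side"); D=np.abs(a-t).max(2)
print(D[190:222,418:448:2][::3])
t,d=imaging.camera("top"); a=cv2.imread("pics/top0.png").astype(int)
D=np.abs(a-t).max(2); C=cloud("top",d); m=D>30; m[:250]=0; m[275:]=0; v,u=np.nonzero(m); print(u.min(),u.max(),v.min(),v.max(),np.median(C[m][:,2]), C[m][:,2].min())
E
```

```text
[[1 6 4 3 1 7 6 1 3 1 4 4 2 5 2]
 [1 3 2 7 7 5 1 1 4 2 2 1 1 2 1]
 [3 5 2 8 3 2 3 5 2 2 1 3 5 1 1]
 [6 1 6 1 3 3 2 4 1 2 1 1 2 1 1]
 [3 2 2 3 2 1 3 3 1 5 0 2 2 1 3]
 [3 1 1 2 4 1 2 4 1 5 3 1 2 5 5]
 [4 2 1 3 2 1 3 2 2 6 1 3 1 2 8]
 [1 2 4 1 2 1 2 1 3 3 1 2 4 3 2]
 [2 3 1 3 3 3 1 2 2 3 8 3 8 0 2]
 [2 3 2 2 3 2 2 1 3 2 8 1 6 2 5]
 [1 2 1 2 2 1 2 3 4 2 7 6 1 2 5]]
362 456 254 274 0.5757299044691859 -0.7325112464269019
```

The pen is unmoved; the arm only hid it from the top camera. I hand the job in.

```bash
python3 -c "
from workcell import order
print(order.job_done())"
```

```text
the job is handed in; nothing more can be done
None
```

The job is handed in: the full reel was pushed against both stops, the axle is fully home (head top measured at 89 mm) and released, and the pen, cards, box cutter and date stamp have not moved. I viewed 11 pictures, one over the limit of 10.

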